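Load a splined workholder into the lapping workhead and keep it pressed home

TASK

Turn the mode selector on the control box to its green mark, which locks the spindle for loading, and only then lift the orange-banded workholder out of the rack by its black barrel, keeping the fingers off the polished bezel on top. Turn it until its splined shank meshes with the spindle nose of the workhead, slide it in and push it fully home against the ejector spring, flange flush on the nose. Finish while still gripping it and holding it pressed home, because the spring lifts it again if it is let go; leave everything else where it stands.

Things in the scene. Friction and masses are not known exactly. Their poses are not given: they have to be found in the camera images.
- selector_grip (a point): centre of the black bar grip of the mode selector; bar 46 mm long, 12 mm wide, its top 12 mm above this point. The knob's base disc (48 mm across) has its top 12 mm below this point, the flat panel of the box lies 21 mm below. The knob turns about the vertical; x axis: along the bar to the end with the white pointer line.
- selector (a joint): mode selector angle (rad), grows clockwise seen from above. Four detents: 0 white dot, 0.698 yellow, 1.396 green (wanted), 2.094 red; stops just beyond the outer two. Starts at or near white or yellow. Let go, it is pulled into the nearest detent; leaving a detent takes about 0.12 N m.
- control_box: grey fixed control box, 100 x 100 mm, flat top at 65 mm; origin under its centre, x axis roughly away from the robot. Coloured dots round the knob, 36 mm from its axis, at these angles from the x axis (counter-clockwise from above): white +60 degrees, yellow +20, green -20, red -60.
- holder_grip (a point): centre of the black knurled barrel of the orange-banded workholder, on its axis. Barrel 44 mm in diameter, 48 mm high (24 mm up and down from here), orange band at its foot, steel flange 50 mm in diameter and 6 mm thick below it, bezel on top. z up along the axis; x axis towards the white line on barrel, its top rim and flange.
- holder_seat (a point): centre of the underside of that holder's flange (its seat face), 30 mm below holder_grip, same axes.
- holder: the orange-banded holder, 0.2 to 0.35 kg; origin and axes as holder_seat. Shank under the flange 40 mm long: six splines 4.6 mm wide, at 0, 60, 120 ... degrees from the x axis, 29 mm over the splines, with pointed lower ends 22 mm below the flange; below them a plain pilot 22 mm in diameter, coned down to 10 mm at its end.
- bezel: polished fluted bezel clamped on top of the orange-banded holder, 38 mm in diameter, 6 mm high, origin at its underside (24 mm above holder_grip). Not to be touched by the fingers.
- rack: fixed dark wooden rack, 84 mm (x) x 255 mm (y) x 50 mm high, origin under its centre; three through holes 37 mm wide at y = -85, 0, +85 mm. The holders stand in them on their flanges, seat faces on the rack's top; which is where varies. There is room for fingers along the rack's x on both sides of a holder, less along y.
- nose (a point): centre of the top face of the workhead's spindle nose (does not turn), mouth of the splined bore; nose 62 mm in diameter, face 140 mm above the bench. z up along the bore. Slots for the splines at 0, 60, 120 ... degrees from the x axis (white line at the x side); any of the six will do. Home: holder_seat lies at this point.
- workhead: fixed grey workhead on the steel machine bed; origin under its base, axes as nose. Base 150 x 120 mm; index ring 85 mm in diameter 22 to 32 mm below the nose face. The teeth of the bore (24 mm over their tips) begin 4 mm below the face, so an unmeshed shank stops with its flange 16 to 18 mm above the face. Play when meshed: about 0.8 mm sideways, 6 degrees in turn.
- ejector (a joint): sprung ejector at the bottom of the bore, travel pressed down (m): 0 free; the shank meets it with the flange 8 mm above the nose, and 0.008 means home. Spring force 5 N at 0, 11.4 N at 0.008; it lifts the holder by 8 mm when let go.
- holder_blue: bystander: empty holder of the same shape with a blue band, in the rack; origin at its seat face.
- holder_yellow: bystander: holder with a yellow band and a brass ring on top, in the rack; origin at its seat face.
- spray_dark: bystander: aerosol can with black label, 65 mm diameter, 192 mm high, loose; origin under its centre.
- spray_red: bystander: aerosol can with red label, 65 mm diameter, 192 mm high, loose; origin under its centre.
- paste_jar: bystander: small jar with green lid, 48 mm diameter, 42 mm high, loose; origin under its centre.
- loupe: bystander: black eye loupe, 32 mm diameter, 30 mm high, loose; origin under its centre.
- spanner: bystander: open-ended spanner 130 mm long lying on the bench, loose; origin on the bench at its middle.

How it is judged:
On the way, in this order (a step that is already met when the one before it is completed fails the run):
1. the selector stands at the green mark while the holder is still in the rack (value of joint selector between 1.246 and 1.546 rad and height (world z) of holder_seat below 0.06 m), for 0.3 s.
2. the orange-banded holder is lifted out of the rack (height (world z) of holder_seat above 0.09 m), for 0.1 s.
3. the holder is meshed, pressed home and gripped (z of holder_seat in the frame of nose below 0.002 m and horizontal distance between holder_seat and nose below 0.0035 m and angle between holder_seat's own z axis and vertical below 0.06 rad and value of joint ejector above 0.006 m and contact force between the fingers and holder above 3 N), for 0.4 s.
At the end, for the whole second after the job is handed in: Selector within 0.15 rad of the green detent; the orange-banded holder's seat face less than 2 mm above the nose face and within 3.5 mm of its centre, upright within 0.06 rad, ejector pressed at least 6 mm; the fingers still grip the holder with more than 3 N (all of step 3 and value of joint selector between 1.246 and 1.546 rad); the arm keeps its last pose, push and grip.
It fails at once if the fingers touch the polished bezel (contact force between the fingers and bezel above 0.5 N).
It fails at once if a bystander is shifted (distance of any of holder_blue, holder_yellow from where it was at the start of the episode above 0.012 m or distance of any of spray_dark, spray_red, paste_jar, loupe, spanner from where it was at the start of the episode above 0.02 m).
It also fails if it takes over 58 s, if anything falls off the work surface, if the arm or the gripper's body presses on something with over 40 N, if the wrist force passes 120 N, or if a joint passes its speed limit or range.

ROBOT

A 6-joint arm with a two-finger parallel gripper is mounted at the origin on the work surface. World frame = base frame: x ahead of the robot, y to its left, z up, the work surface at z = 0. Lengths are in m, angles in rad, forces in N, time in s.
With the tool pointing down it reaches from about 0.4 to 0.925 m from the base axis. Payload 3.4 kg.
Tool frame: the origin (TCP) lies on the centre line of the jaws, within the pads' length; the fingertips stand 25 mm ahead of it and the grasp point (between the pads) lies 6 mm ahead of it (robot.tip_extent is the z of the fingertips in the tool frame, in m); z points along the fingers, x is the direction in which the jaws open and shut, and the axes are right-handed (so a half turn about z gives the same grasp; the last joint's range is limited). The gripper opens to 85 mm and grips with 20 to 120 N. Pads are 22 mm wide; open, the fingers measure 114 mm over their backs; the gripper's body (76 mm by 85 mm) begins 54 mm behind the grasp point. The pads swing forward as they close: fully open they stand 13 mm farther back than shut.
Start: joints at [-1.375, 0.307, 1.506, -0, 1.328, -0.073], TCP at [0.153, -0.554, 0.256] pointing down, gripper open.
Joint ranges: [-3.12, 3.12], [-1.05, 2.28], [0.14, 2.33], [-1.42, 4.57], [0.1, 2.73], [-2.68, 2.68]. Speed limits (rad/s): [2.57, 2.57, 3.14, 3.14, 3.14, 3.14].

INTERFACE

Orientations are given as a unit quaternion [x, y, z, w].
In Python, from cell import robot, cams, finder gives the robot as it stands.
- The arm moves only by the tool apply_moves, never from a script. Its argument "targets" is a list of rows, each an object with "turn": the turn, a rotation vector about the tool's x, y, z in rad, a list of three; "delta_pos": the shift along the tool's x, y, z in cm, a list of three; "gripper": the closure, from 0 (fully open) to 1 (shut). In form: [{"turn": [ax, ay, az], "delta_pos": [x, y, z], "gripper": gripper}, ...]. A call has 1 to 5 rows; each row shifts and turns the commanded pose from where the row before left it, along the tool's axes as they then stand; what a row does not reach is not made up. A row lasts 1/8 s, in which the tool goes at most 62.5 mm and 10.7 degrees, less where a joint would pass 70% of its speed; a pose out of reach is approached as far as the arm can. A call with a gripper value outside its range is refused whole. The fingers move at their own pace and stop on an object; "squeeze" is the grip in N (left out, the last holds). Time passes only in rows, so rows that do not move let the fingers close. It gives the time, the measured TCP pose, the force and the opening at its end, in the units of the state.
- robot.sense(): the state, without advancing time (a new reading comes with each control period).
- cams.camera(name): name is "side" or "top"; returns a dict with "frame" (400x640x3 uint8, red, green, blue), "range_z" (400x640 float32, m along the optical axis (not along the pixel's ray), 0 where there is no reading), "fx", "fy", "cx", "cy" (pixels), "rvec" (rotation vector, rad) and "tvec" (3), from world to camera coordinates, as OpenCV has them. Camera axes: x right, y down, z forward; pixel columns grow to the right and rows downward; lengths in m; the calibration is good to about 2 mm. A picture is of the moment at which its call begins.
- robot.hand_in(): hands the job in, once; it reports no verdict.
Trained networks look in a picture, given as the dict that the camera call returned (one of the last four; its "shot" number tells which), for a name from the list of things; names that differ only in an ending like _2 or _b are one class to them, and where a whole thing is asked for, a point or a joint stands for the part that bears it (a point fixed in the world has none). Each returns a list of dicts, best first, with "confidence" (0 to 1); they miss things now and then, are a little off and sometimes report something else, mostly with a low value. They report only what shows in the picture. A call takes as long as a camera call.
- finder.spot_in(target, picture): "bbox" ([centre column, centre row, width, height] as shares, 0 to 1, of the picture: columns of its width, rows of its height, round what is visible of it).
- finder.tip_of(target, picture): "location" ([column, row] as shares, 0 to 1, of the picture: columns of its width, rows of its height: a listed point, or the origin of a listed thing).
The state is a dict: "clock": time; "qpos": joint angles; "joint_vel": joint speeds; "effort": joint torques, N m; "eef_pos": TCP position; "tcp_rot": TCP orientation; "ft_force": force on the tool from outside, world axes, zero at the start; "torque": the same for the moment, N m; "opening": finger opening in m.
Only numpy, scipy, OpenCV 4.12 (cv2) and the standard library are available. Lean on these libraries where they do the work, as an engineer would, in place of code of your own. Each camera call takes 0.05 s, during which the arm holds its last target. There are 200 camera calls.

## Working session

There is one attempt and no reset: what is moved stays moved. The work goes in short steps, Python scripts to look and compute and a tool call to move; the robot and the scene stay as the last step left them, time stands still between calls to the robot, and variables do not carry over. Pictures are saved under pics/ and viewed, about 8 in all and at most 12, crops included, and the job is handed in when it is done.

Besides the shell and the picture viewer there is one more tool, called after "Request:" as name([rows], argument=value, ...), one row to a line, values as JSON. apply_moves: Moves the arm, as the interface text tells. Its arguments: {"type":"object","properties":{"targets":{"type":"array","items":{"type":"object","properties":{"turn":{"type":"array","items":{"type":"number"}},"delta_pos":{"type":"array","items":{"type":"number"}},"gripper":{"type":"number"}}}},"squeeze":{"type":"number"}},"required":["targets"]}

```bash
mkdir -p pics; cat > h.py <<'E'
import numpy as np, cv2
from scipy.spatial.transform import Rotation as R
from cell import robot, cams, finder
np.set_printoptions(precision=4,suppress=True)
def RT(p): return cv2.Rodrigues(np.array(p['rvec'],float))[0], np.array(p['tvec'],float).ravel()
def ray(p,u,v,z):
    "world point on pixel ray at world height z"
    M,t=RT(p); d=M.T@np.array([(u-p['cx'])/p['fx'],(v-p['cy'])/p['fy'],1]); c=-M.T@t
    return c+d*(z-c[2])/d[2]
def cloud(p):
    M,t=RT(p); z=p['range_z']; v,u=np.mgrid[:z.shape[0],:z.shape[1]]
    P=np.stack([(u-p['cx'])/p['fx']*z,(v-p['cy'])/p['fy']*z,z],-1)
    W=(P-t)@M; W[z==0]=np.nan; return W
def proj(p,X):
    return cv2.projectPoints(np.array(X,float).reshape(-1,3),np.array(p['rvec'],float),np.array(p['tvec'],float),np.array([[p['fx'],0,p['cx']],[0,p['fy'],p['cy']],[0,0,1]]),None)[0][:,0]
def pt(n,p):
    return [(np.array(d['location'])*[640,400],round(d['confidence'],2)) for d in finder.tip_of(n,p)][:2]
def save(p,name): cv2.imwrite('pics/'+name,p['frame'][:,:,::-1])
def st():
    s=robot.sense(); print('t',s['clock'],'pos',np.array(s['eef_pos']),'rot',np.array(s['tcp_rot']),'F',np.array(s['ft_force']),'T',np.array(s['torque']),'op',s['opening'],'q',np.array(s['qpos'])); return s
E
python3 - <<'E'
from h import *
s=st(); print(R.from_quat(s['tcp_rot']).as_matrix(), robot.tip_extent)
H=dict(selector_grip=.086,control_box=0,holder_grip=.08,holder_seat=.05,bezel=.104,nose=.14,rack=0,holder_blue=.05,holder_yellow=.05,spray_dark=0,spray_red=0,paste_jar=0,loupe=0,spanner=0)
for c in ('top','side'):
    p=cams.camera(c); save(p,c+'0.png'); M,t=RT(p); print(c,'cam at',-M.T@t,p['fx'])
    for n,z in H.items():
        for l,cf in pt(n,p): print(n,l,cf,ray(p,*l,z)[:2])
E
```

```text
t 0.0 pos [ 0.1526 -0.5537  0.2554] rot [ 0.7955 -0.606  -0.0008 -0.0007] F [ 0.0433 -0.1202 -0.5762] T [-0.0103  0.0083 -0.001 ] op 0.08571623563690635 q [-1.3755  0.3076  1.5077  0.      1.3284 -0.0735]
[[ 0.2655 -0.9641 -0.0004]
 [-0.9641 -0.2655  0.002 ]
 [-0.0021 -0.0002 -1.    ]] 0.025
top cam at [ 0.5138 -0.0663  1.0937] 367.5752892957032
selector_grip [304.832 245.68 ] 0.77 [0.5055 0.0106]
control_box [291.968 207.4  ] 0.69 [0.6181 0.0586]
holder_grip [416.768 240.08 ] 0.8 [ 0.5268 -0.2942]
holder_seat [416.896 236.8  ] 0.59 [ 0.5363 -0.3013]
bezel [416.32 233.2 ] 0.67 [ 0.5447 -0.2877]
bezel [306.816 245.4  ] 0.54 [0.5065 0.0039]
nose [222.912 250.88 ] 0.85 [0.4882 0.2194]
nose [444.096 235.88 ] 0.19 [ 0.5381 -0.3502]
rack [410.304 236.92 ] 0.83 [ 0.5367 -0.2933]
holder_blue [443.968 233.6  ] 0.72 [ 0.5467 -0.3767]
holder_blue [410.816 235.4  ] 0.22 [ 0.5399 -0.2844]
holder_yellow [381.376 236.4  ] 0.81 [ 0.5355 -0.2021]
holder_yellow [414.272 235.08 ] 0.36 [ 0.541 -0.294]
spray_dark [341.184 162.08 ] 0.63 [ 0.7582 -0.0868]
spray_red [368.704 169.6  ] 0.88 [ 0.7363 -0.1699]

[... 287 characters left out ...]
5 0.0147]
control_box [274.176 216.12 ] 0.77 [0.5144 0.0039]
control_box [299.584 295.68 ] 0.45 [ 0.5459 -0.2489]
holder_grip [299.008 283.68 ] 0.93 [ 0.5422 -0.2845]
holder_seat [299.584 294.12 ] 0.75 [ 0.5425 -0.2853]
bezel [298.496 274.4  ] 0.75 [ 0.5421 -0.2823]
nose [253.12 121.8 ] 0.75 [0.4856 0.2198]
rack [301.312 310.48 ] 0.9 [ 0.5447 -0.2865]
holder_yellow [291.776 261.52 ] 0.68 [ 0.537 -0.198]
holder_yellow [309.184 330.   ] 0.48 [ 0.5497 -0.3697]
spray_red [380.608 256.4  ] 0.94 [ 0.7385 -0.1657]
paste_jar [310.976 199.   ] 0.67 [0.6125 0.0549]
paste_jar [272.384 218.2  ] 0.36 [ 0.5095 -0.003 ]
loupe [329.6  213.08] 0.47 [ 0.6503 -0.0052]
spanner [353.6 192. ] 0.74 [0.7255 0.0664]
```

```bash
python3 - <<'E'
import cv2,numpy as np
a=cv2.imread('pics/top0.png')[150:300,180:480]; b=cv2.imread('pics/side0.png')[80:380,180:440]
cv2.imwrite('pics/a.png',cv2.resize(a,(800,400),interpolation=cv2.INTER_CUBIC)); cv2.imwrite('pics/b.png',cv2.resize(b,None,fx=2,fy=2,interpolation=cv2.INTER_CUBIC))
E
```

```text
(no output)
```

View pics/a.png

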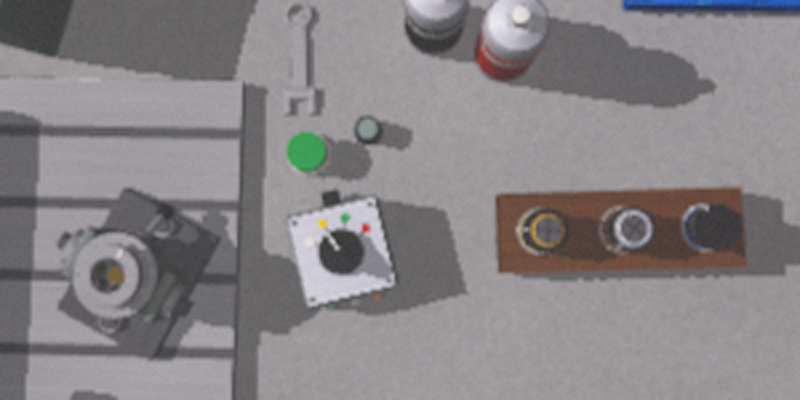

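View pics/b.png

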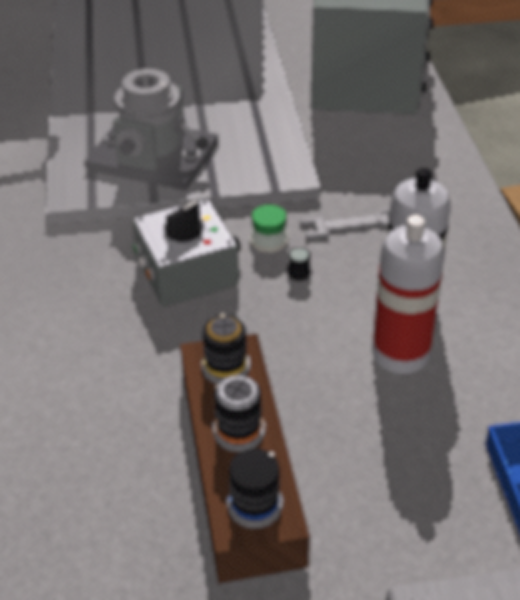

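Top view (crop): the selector knob is near (340,250) with its pointer towards the yellow dot (323,224), and green is at (345,217). The workhead is at (110,275), turned about 30°. The rack at right holds yellow, orange and blue holders, with the orange one in the middle. The side view agrees. Next I refine these from depth.

```bash
python3 - <<'E'
from h import *
pics={c:cams.camera(c) for c in ('top','side')}
def rect(W,c,r,z0,z1,nm):
    m=(np.abs(W[...,0]-c[0])<r)&(np.abs(W[...,1]-c[1])<r)&(W[...,2]>z0)&(W[...,2]<z1)
    q=W[m]; (cx,cy),(w,h),a=cv2.minAreaRect((q[:,:2]*1000).astype(np.float32))
    print(nm,len(q),'c',cx,cy,'wh',w,h,'a',a,'zmed',np.median(q[:,2]),'mean',q[:,:2].mean(0))
    return q
from scipy.optimize import least_squares
for c,p in pics.items():
    W=cloud(p); print(c)
    rect(W,(.51,.012),.08,.059,.071,'box')
    rect(W,(.51,.012),.03,.09,.11,'bar')
    q=rect(W,(.487,.22),.05,.135,.146,'nose')
    rect(W,(.54,-.287),.03,.106,.118,'bezel')
    rect(W,(.54,-.287),.15,.045,.054,'rack')
    B=W[(np.abs(W[...,0]-.487)<.13)&(np.abs(W[...,1]-.22)<.12)]; h,e=np.histogram(B[:,2],np.arange(0,.15,.005)); print(dict(zip(np.round(e,3),h)))
    # colour dots
    hsv=cv2.cvtColor(p['frame'],cv2.COLOR_RGB2HSV)
    near=(np.hypot(W[...,0]-.51,W[...,1]-.012)<.06)&(W[...,2]>.055)&(W[...,2]<.075)&(hsv[...,1]>110)
    for nm,lo,hi in (('yellow',18,38),('green',45,85),('red',-1,8)):
        m=near&(hsv[...,0]>lo)&(hsv[...,0]<hi); v,u=np.nonzero(m)
        if len(u): w=hsv[...,1][m].astype(float); print(nm,len(u),ray(p,(u*w).sum()/w.sum(),(v*w).sum()/w.sum(),.066))
def crop(p,X,r,s): 
    u,v=proj(p,X)[0].astype(int); return cv2.resize(p['frame'][v-r:v+r,u-r:u+r,::-1],(s,s),interpolation=cv2.INTER_CUBIC)
t,s=pics['top'],pics['side']
img=np.vstack([np.hstack([crop(t,(.51,.012,.08),20,260),crop(t,(.54,-.287,.11),15,260),crop(t,(.487,.22,.12),30,260)]),
 np.hstack([crop(s,(.51,.012,.08),24,260),crop(s,(.54,-.287,.08),24,260),crop(s,(.487,.22,.12),24,260)])])
cv2.imwrite('pics/c.png',img)
E
```

```text
top
box 1002 c 511.7575378417969 3.9765586853027344 wh 99.01155090332031 98.79935455322266 a 15.213419914245605 zmed 0.06385261140702053 mean [0.5113 0.0035]
bar 74 c 511.44134521484375 3.618551254272461 wh 44.88789367675781 11.208871841430664 a 34.93792724609375 zmed 0.09660531927806049 mean [0.5112 0.0034]
nose 342 c 483.960693359375 226.38131713867188 wh 59.524227142333984 61.50969696044922 a 1.8863625526428223 zmed 0.1386664858709099 mean [0.484  0.2258]
bezel 144 c 540.5305786132812 -289.3705139160156 wh 36.691925048828125 35.88298416137695 a 44.873321533203125 zmed 0.10896228902341912 mean [ 0.5405 -0.2899]
rack 1824 c 540.276123046875 -290.7763977050781 wh 84.01323699951172 255.63174438476562 a 2.6137518882751465 zmed 0.04899156056270824 mean [ 0.5393 -0.2862]
{np.float64(0.0): np.int64(200), np.float64(0.005): np.int64(26), np.float64(0.01): np.int64(118), np.float64(0.015): np.int64(2830), np.float64(0.02): np.int64(1331), np.float64(0.025): np.int64(23), np.float64(0.03): np.int64(484), np.float64(0.035): np.int64(469), np.float64(0.04): np.int64(29), np.float64(0.045): np.
[... 1747 characters left out ...]
): np.int64(297), np.float64(0.04): np.int64(51), np.float64(0.045): np.int64(68), np.float64(0.05): np.int64(56), np.float64(0.055): np.int64(56), np.float64(0.06): np.int64(61), np.float64(0.065): np.int64(53), np.float64(0.07): np.int64(50), np.float64(0.075): np.int64(62), np.float64(0.08): np.int64(64), np.float64(0.085): np.int64(83), np.float64(0.09): np.int64(68), np.float64(0.095): np.int64(88), np.float64(0.1): np.int64(95), np.float64(0.105): np.int64(58), np.float64(0.11): np.int64(66), np.float64(0.115): np.int64(145), np.float64(0.12): np.int64(71), np.float64(0.125): np.int64(54), np.float64(0.13): np.int64(62), np.float64(0.135): np.int64(175), np.float64(0.14): np.int64(34)}
```

View pics/c.png

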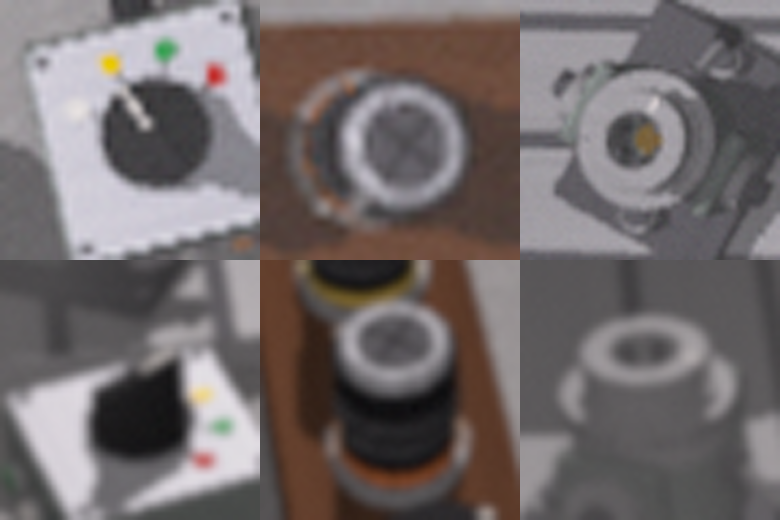

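Selector (top-left crop): the pointer is on yellow and the bar sits at 34.3° in world, so green is about −5°. The holder's white line shows in neither view. The nose's white line is at (653,103) in the crop, about −31°. I'll move over the selector now.

Request:
apply_moves([
  {"turn": [0, 0, -0.165], "delta_pos": [0, 0, 0], "gripper": 0.3},
  {"turn": [0, 0, -0.165], "delta_pos": [0, 0, 0], "gripper": 0.3},
  {"turn": [0, 0, 0], "delta_pos": [-2.15, -5.1, 0], "gripper": 0.3},
  {"turn": [0, 0, 0], "delta_pos": [-2.15, -5.1, 0], "gripper": 0.3},
  {"turn": [0, 0, 0], "delta_pos": [-2.15, -5.1, 0], "gripper": 0.3},
])

```text
clock: 2.22
eef_pos: [0.2434, -0.4136, 0.2563]
tcp_rot: [0.884, -0.468, 0.0, -0.0]
ft_force: [0.2, 0.0, 0.8]
opening: 0.0597
```

Request:
apply_moves([
  {"turn": [0, 0, 0], "delta_pos": [-2.15, -5.1, 0], "gripper": 0.3},
  {"turn": [0, 0, 0], "delta_pos": [-2.15, -5.1, 0], "gripper": 0.3},
  {"turn": [0, 0, 0], "delta_pos": [-2.15, -5.1, 0], "gripper": 0.3},
  {"turn": [0, 0, 0], "delta_pos": [-2.15, -5.1, 0], "gripper": 0.3},
  {"turn": [0, 0, 0], "delta_pos": [-2.15, -5.1, 0], "gripper": 0.3},
])

```text
clock: 2.85
eef_pos: [0.3936, -0.1808, 0.2567]
tcp_rot: [0.884, -0.467, 0.001, 0.0]
ft_force: [1.2, -0.2, 0.7]
opening: 0.0599
```

Request:
apply_moves([
  {"turn": [0, 0, 0], "delta_pos": [-2.15, -5.1, 0], "gripper": 0.4},
  {"turn": [0, 0, 0], "delta_pos": [-2.15, -5.1, 0], "gripper": 0.4},
  {"turn": [0, 0, 0], "delta_pos": [-2.15, -5.1, 0], "gripper": 0.4},
  {"turn": [0, 0, 0], "delta_pos": [-2.15, -5.1, 0], "gripper": 0.4},
  {"turn": [0, 0, 0], "delta_pos": [0, 0, 0], "gripper": 0.4},
])

```text
clock: 3.48
eef_pos: [0.5149, 0.0068, 0.2563]
tcp_rot: [0.885, -0.465, 0.0, -0.001]
ft_force: [-1.3, -0.4, -0.5]
opening: 0.0513
```

```bash
cat >> h.py <<'E'
def plan(xyz,yaw=None):
    "turn about tool z (rad) to bring tool x to yaw deg, then shift (cm) in the turned axes"
    s=st(); M=R.from_quat(s['tcp_rot']).as_matrix(); y0=np.degrees(np.arctan2(M[1,0],M[0,0])); t=0
    if yaw is not None:
        t=(y0-yaw+90)%180-90; M=M@R.from_rotvec([0,0,np.radians(t)]).as_matrix()
    print('yaw',y0,'turn',np.radians(t),'shift cm',M.T@(np.array(xyz)-s['eef_pos'])*100,'tilt axis z',M[:,2])
E
python3 - <<'E'
from h import *
plan((.512,.0043,.103),-55.7)
E
```

```text
t 3.475 pos [0.5149 0.0068 0.2563] rot [ 0.8854 -0.4649  0.0005 -0.0008] F [-1.3479 -0.3897 -0.5131] T [-0.0485  0.0165 -0.0019] op 0.051299704272501294 q [-0.0695  0.2223  1.6289  0.0011  1.2888  0.8971]
yaw -55.40226876667128 turn 0.005196390307609867 shift cm [ 0.0432  0.4103 15.3337] tilt axis z [ 0.0016  0.001  -1.    ]
```

Request:
apply_moves([
  {"turn": [0, 0, 0], "delta_pos": [0, 0.4, 5], "gripper": 0.4},
  {"turn": [0, 0, 0], "delta_pos": [0, 0, 5], "gripper": 0.4},
  {"turn": [0, 0, 0], "delta_pos": [0, 0, 3.5], "gripper": 0.4},
  {"turn": [0, 0, 0], "delta_pos": [0, 0, 1.8], "gripper": 0.4},
  {"turn": [0, 0, 0], "delta_pos": [0, 0, 0], "gripper": 0.4},
])

```text
clock: 4.1
eef_pos: [0.5077, 0.0007, 0.102]
tcp_rot: [0.884, -0.467, -0.002, 0.001]
ft_force: [0.8, -0.9, 0.9]
opening: 0.0513
```

Request:
apply_moves([
  {"turn": [0, 0, 0], "delta_pos": [0, 0, 0], "gripper": 1},
  {"turn": [0, 0, 0], "delta_pos": [0, 0, 0], "gripper": 1},
  {"turn": [0, 0, 0], "delta_pos": [0, 0, 0], "gripper": 1},
  {"turn": [0, 0, 0], "delta_pos": [0, 0, 0], "gripper": 1},
  {"turn": [0, 0, 0], "delta_pos": [0, 0, 0], "gripper": 1},
], squeeze=40)

```text
clock: 4.72
eef_pos: [0.5081, 0.004, 0.1047]
tcp_rot: [0.884, -0.468, -0.002, -0.002]
ft_force: [-3.7, 9.6, 7.8]
opening: 0.0109
```

```bash
python3 - <<'E'
from h import *
plan((.512,.0043,.103),-55.7)
E
```

```text
t 4.725 pos [0.5081 0.004  0.1047] rot [ 0.884  -0.4675 -0.0016 -0.0017] F [-3.6793  9.6158  7.8101] T [1.5535 0.6292 0.0754] op 0.0109217237538912 q [-0.0781  0.3853  1.8406  0.0054  0.9173  0.8916]
yaw -55.7487600348126 turn -0.0008510231508669659 shift cm [ 0.198  -0.3347  0.1724] tilt axis z [-0.0012  0.0044 -1.    ]
```

Request:
apply_moves([
  {"turn": [0, 0, 0], "delta_pos": [-0.1, -0.3, -0.15], "gripper": 1},
  {"turn": [0, 0, 0.175], "delta_pos": [0, 0, 0], "gripper": 1},
  {"turn": [0, 0, 0.175], "delta_pos": [0, 0, 0], "gripper": 1},
  {"turn": [0, 0, 0.175], "delta_pos": [0, 0, 0], "gripper": 1},
  {"turn": [0, 0, 0.175], "delta_pos": [0, 0, 0], "gripper": 1},
])

```text
clock: 5.35
eef_pos: [0.5073, 0.0074, 0.1048]
tcp_rot: [-0.668, 0.745, 0.005, -0.0]
ft_force: [-7.0, 14.2, 3.2]
opening: 0.0115
```

Request:
apply_moves([
  {"turn": [0, 0, 0], "delta_pos": [0, 0, 0], "gripper": 1},
  {"turn": [0, 0, 0], "delta_pos": [0, 0, 0], "gripper": 1},
])

```text
clock: 5.6
eef_pos: [0.5073, 0.0075, 0.1048]
tcp_rot: [-0.67, 0.742, 0.005, -0.001]
ft_force: [-6.6, 13.2, 3.8]
opening: 0.0107
```

```bash
python3 - <<'E'
from h import *
plan((.511,.0059,.103),-95.7)
E
```

```text
t 5.6 pos [0.5073 0.0075 0.1048] rot [-0.6699  0.7424  0.0046 -0.0006] F [-6.6031 13.2123  3.7817] T [2.0793 1.0155 0.0843] op 0.010720199061757708 q [-0.0723  0.3865  1.8379  0.007   0.9246  1.5969]
yaw -95.87959618580848 turn -0.0031345447663814557 shift cm [ 0.1238 -0.3814  0.1777] tilt axis z [-0.007   0.0061 -1.    ]
```

Request:
apply_moves([
  {"turn": [0, 0, 0], "delta_pos": [0, 0, 0], "gripper": 0.4},
  {"turn": [0, 0, 0], "delta_pos": [0, 0, 0], "gripper": 0.4},
  {"turn": [0, 0, 0], "delta_pos": [0, 0, -4], "gripper": 0.4},
  {"turn": [0, 0, 0], "delta_pos": [0, 0, -5], "gripper": 0.3},
  {"turn": [0, 0, 0], "delta_pos": [0, 0, -5], "gripper": 0.3},
])

```text
clock: 6.22
eef_pos: [0.5119, 0.0034, 0.2468]
tcp_rot: [-0.67, 0.742, -0.001, 0.0]
ft_force: [0.7, -0.6, 0.4]
opening: 0.0598
```

```bash
python3 - <<'E'
from h import *
plan((.541,-.289,.25),2.6)
p=cams.camera('side'); W=cloud(p)
m=(np.abs(W[...,0]-.511)<.03)&(np.abs(W[...,1]-.005)<.03)&(W[...,2]>.09)&(W[...,2]<.105)
print(cv2.minAreaRect((W[m][:,:2]*1000).astype(np.float32)))
p=cams.camera('top'); W=cloud(p)
hsv=cv2.cvtColor(p['frame'],cv2.COLOR_RGB2HSV)
# workhead base rect from the first view heights
for z0,z1 in((.028,.042),):
    m=((np.abs(W[...,0]-.485)<.12)&(np.abs(W[...,1]-.226)<.11)&(W[...,2]>z0)&(W[...,2]<z1)).astype(np.uint8)
    m=cv2.morphologyEx(m,cv2.MORPH_OPEN,np.ones((3,3)))>0
    q=W[m]; print(len(q),cv2.minAreaRect((q[:,:2]*1000).astype(np.float32)))
E
```

```text
t 6.225 pos [0.5119 0.0034 0.2468] rot [-0.6702  0.7421 -0.0007  0.0003] F [ 0.684  -0.5835  0.3698] T [ 0.0014 -0.0477  0.0355] op 0.05977370825215179 q [-0.0756  0.2264  1.6494 -0.0005  1.2644  1.5971]
yaw -95.82831818442159 turn 1.4236944240710292 shift cm [ -1.5786 -29.3395  -0.3015] tilt axis z [ 0.0014 -0.0006 -1.    ]
((513.2045288085938, 1.3921470642089844), (18.6882266998291, 44.12257766723633), 84.5587158203125)
347 ((493.0426940917969, 244.42327880859375), (79.43698120117188, 150.2854766845703), 62.78800964355469)
```

Request:
apply_moves([
  {"turn": [0, 0, -0.185], "delta_pos": [0, 0, 0], "gripper": 0},
  {"turn": [0, 0, -0.185], "delta_pos": [0, 0, 0], "gripper": 0},
  {"turn": [0, 0, -0.185], "delta_pos": [0, 0, 0], "gripper": 0},
  {"turn": [0, 0, -0.185], "delta_pos": [0, 0, 0], "gripper": 0},
  {"turn": [0, 0, -0.185], "delta_pos": [0, 0, 0], "gripper": 0},
])

```text
clock: 6.95
eef_pos: [0.5116, 0.0035, 0.2445]
tcp_rot: [0.932, -0.362, 0.0, 0.0]
ft_force: [0.0, -0.0, -0.1]
opening: 0.0857
```

Request:
apply_moves([
  {"turn": [0, 0, -0.185], "delta_pos": [0, 0, 0], "gripper": 0},
  {"turn": [0, 0, -0.185], "delta_pos": [0, 0, 0], "gripper": 0},
  {"turn": [0, 0, -0.185], "delta_pos": [0, 0, 0], "gripper": 0},
  {"turn": [0, 0, -0.185], "delta_pos": [0, 0, 0], "gripper": 0},
  {"turn": [0, 0, -0.05], "delta_pos": [0, 0, 0], "gripper": 0},
])

```text
clock: 7.58
eef_pos: [0.5115, 0.0035, 0.2444]
tcp_rot: [1.0, 0.023, 0.0, 0.0]
ft_force: [-0.7, -0.3, -1.0]
opening: 0.0852
```

```bash
python3 - <<'E'
from h import *
plan((.541,-.288,.20),2.6)
E
```

```text
t 7.575 pos [0.5115 0.0035 0.2444] rot [0.9997 0.0226 0.0001 0.0002] F [-0.6851 -0.3254 -0.9811] T [ 0.0099  0.0111 -0.0046] op 0.08516119597202244 q [-0.0755  0.2285  1.6528 -0.0004  1.2601 -0.1206]
yaw 2.5917294962991804 turn -0.0001443475203775794 shift cm [ 1.6196 29.2493  4.4566] tilt axis z [ 0.0002 -0.0004 -1.    ]
```

Request:
apply_moves([
  {"turn": [0, 0, 0], "delta_pos": [0.32, 5.85, 0], "gripper": 0},
  {"turn": [0, 0, 0], "delta_pos": [0.32, 5.85, 0], "gripper": 0},
  {"turn": [0, 0, 0], "delta_pos": [0.32, 5.85, 0], "gripper": 0},
  {"turn": [0, 0, 0], "delta_pos": [0.32, 5.85, 0], "gripper": 0},
  {"turn": [0, 0, 0], "delta_pos": [0.32, 5.85, 0], "gripper": 0},
])

```text
clock: 8.2
eef_pos: [0.5399, -0.2901, 0.2444]
tcp_rot: [1.0, 0.021, 0.0, 0.0]
ft_force: [0.8, -0.1, -0.1]
opening: 0.0852
```

Request:
apply_moves([
  {"turn": [0, 0, 0], "delta_pos": [0, 0, 5.0], "gripper": 0},
  {"turn": [0, 0, 0], "delta_pos": [0, 0, 0], "gripper": 0},
])

```text
clock: 8.45
eef_pos: [0.5367, -0.287, 0.1905]
tcp_rot: [1.0, 0.021, -0.004, -0.003]
ft_force: [-0.0, 0.7, 0.3]
opening: 0.0853
```

```bash
python3 - <<'E'
from h import *
plan((.541,-.288,.084),2.6)
p=cams.camera('top'); W=cloud(p); save(p,'t1.png')
print('nosept',pt('nose',p))
# workhead base edges: mask by height, contour, fit
m=((np.abs(W[...,0]-.485)<.12)&(np.abs(W[...,1]-.226)<.12)&(W[...,2]>.027)&(W[...,2]<.042)).astype(np.uint8)
m=cv2.morphologyEx(m,cv2.MORPH_OPEN,np.ones((3,3)))
n,l,stt,_=cv2.connectedComponentsWithStats(m); 
q=W[m>0]; r=cv2.minAreaRect((q[:,:2]*1000).astype(np.float32)); print(len(q),r, cv2.boxPoints(r))
# white line on nose
m=(np.hypot(W[...,0]-.4845,W[...,1]-.2265)<.03)&(W[...,2]>.13)
g=p['frame'].mean(-1); g[~m]=0
v,u=np.nonzero(g>np.percentile(g[m],97)); X=np.array([ray(p,a,b,.14)[:2] for a,b in zip(u,v)]); print(X-[.4845,.2265], g[v,u])
# nose circle
q=W[m&(W[...,2]<.146)]; print(q.mean(0))
c=cv2.resize(p['frame'][210:290,180:270,::-1],None,fx=8,fy=7.5,interpolation=cv2.INTER_CUBIC); cv2.imwrite('pics/d.png',c)
E
```

```text
t 8.45 pos [ 0.5367 -0.287   0.1905] rot [ 0.9998  0.0205 -0.0042 -0.0027] F [-0.0133  0.6971  0.273 ] T [-0.0083  0.0171 -0.0102] op 0.08528832992496733 q [-0.5604  0.4114  1.5168 -0.0001  1.2232 -0.6014]
yaw 2.351796498904868 turn -0.004331968309087432 shift cm [ 0.5091  0.1749 10.6457] tilt axis z [-0.0084  0.0051 -1.    ]
nosept [(array([221.888, 248.6  ]), 0.84)]
918 ((483.79595947265625, 226.73951721191406), (121.32559204101562, 150.9607391357422), 62.846824645996094) [[388.9496 207.2094]
 [523.2729 138.3154]
 [578.6423 246.2696]
 [444.319  315.1637]]
[[ 0.0241 -0.009 ]
 [ 0.0242 -0.0116]
 [ 0.0215 -0.0091]
 [ 0.0216 -0.0117]
 [ 0.0189 -0.0066]
 [ 0.0189 -0.0092]
 [ 0.019  -0.0118]
 [ 0.0163 -0.0067]
 [ 0.0163 -0.0093]
 [ 0.0164 -0.0119]] [180.3333 180.3333 201.3333 211.     190.     213.3333 205.6667 184.
 200.3333 185.    ]
[0.4849 0.2269 0.1384]
```

View pics/d.png

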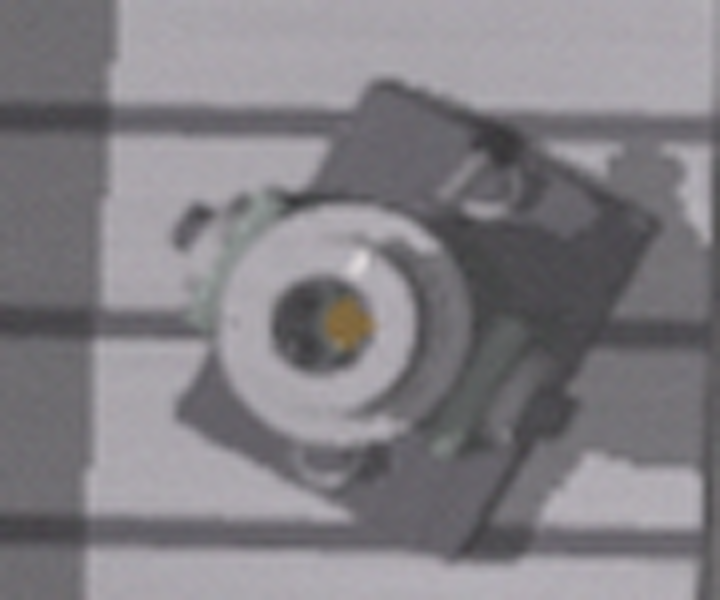

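The nose is at (0.484, 0.227) with yaw −27.2° from the base rectangle; the white line at (358,265) gives −26°. Descending on the holder.

Request:
apply_moves([
  {"turn": [0, 0, 0], "delta_pos": [0, 0, 3.5], "gripper": 0},
  {"turn": [0, 0, 0], "delta_pos": [0, 0, 2.5], "gripper": 0},
  {"turn": [0, 0, 0], "delta_pos": [0, 0, 0], "gripper": 0},
  {"turn": [0, 0, 0], "delta_pos": [0, 0, 0], "gripper": 0},
])

```text
clock: 9.05
eef_pos: [0.5414, -0.2878, 0.137]
tcp_rot: [1.0, 0.022, 0.001, 0.001]
ft_force: [0.1, 0.1, -0.3]
opening: 0.0854
```

```bash
python3 - <<'E'
from h import *
plan((.541,-.288,.084),2.6)
E
```

```text
t 9.05 pos [ 0.5414 -0.2878  0.137 ] rot [0.9998 0.022  0.0015 0.001 ] F [ 0.0607  0.0715 -0.2943] T [ 0.0137  0.0063 -0.0154] op 0.08542907239651576 q [-0.5574  0.4641  1.58   -0.0001  1.0938 -0.6014]
yaw 2.521668964214705 turn -0.0013671344809509326 shift cm [-0.0534  0.0115  5.2983] tilt axis z [ 0.003  -0.0019 -1.    ]
```

Request:
apply_moves([
  {"turn": [0, 0, 0], "delta_pos": [0, 0, 2.5], "gripper": 0},
  {"turn": [0, 0, 0], "delta_pos": [0, 0, 2], "gripper": 0},
  {"turn": [0, 0, 0], "delta_pos": [0, 0, 0.8], "gripper": 0},
  {"turn": [0, 0, 0], "delta_pos": [0, 0, 0], "gripper": 0},
  {"turn": [0, 0, 0], "delta_pos": [0, 0, 0], "gripper": 0.2},
])

```text
clock: 9.68
eef_pos: [0.5408, -0.2881, 0.0831]
tcp_rot: [1.0, 0.022, 0.001, 0.001]
ft_force: [-0.1, 0.4, -0.2]
opening: 0.0701
```

Request:
apply_moves([
  {"turn": [0, 0, 0], "delta_pos": [0, 0, 0], "gripper": 0.8},
  {"turn": [0, 0, 0], "delta_pos": [0, 0, 0], "gripper": 0.8},
  {"turn": [0, 0, 0], "delta_pos": [0, 0, 0], "gripper": 0.8},
  {"turn": [0, 0, 0], "delta_pos": [0, 0, 0], "gripper": 0.8},
  {"turn": [0, 0, 0], "delta_pos": [0, 0, 0], "gripper": 0.8},
], squeeze=40)

```text
clock: 10.3
eef_pos: [0.5406, -0.2879, 0.0829]
tcp_rot: [1.0, 0.021, 0.001, 0.0]
ft_force: [-0.2, 1.0, 6.0]
opening: 0.0431
```

```bash
python3 - <<'E'
from h import *
plan((.541,-.288,.084),2.6)
E
```

```text
t 10.3 pos [ 0.5406 -0.2879  0.0829] rot [0.9998 0.0215 0.0008 0.0005] F [-0.2329  0.9867  5.987 ] T [0.1366 0.0361 0.0035] op 0.04313805808762521 q [-0.5584  0.5261  1.6337  0.0001  0.9799 -0.6014]
yaw 2.4629361943983157 turn -0.0023922146930628403 shift cm [ 0.0379  0.0101 -0.1144] tilt axis z [ 0.0017 -0.0009 -1.    ]
```

Request:
apply_moves([
  {"turn": [0, 0, 0], "delta_pos": [0, 0, -2], "gripper": 0.8},
  {"turn": [0, 0, 0], "delta_pos": [0, 0, -4], "gripper": 0.8},
  {"turn": [0, 0, 0], "delta_pos": [0, 0, -4], "gripper": 0.8},
  {"turn": [0, 0, 0], "delta_pos": [0, 0, -5], "gripper": 0.8},
  {"turn": [0, 0, 0], "delta_pos": [0, 0, -5], "gripper": 0.8},
])

```text
clock: 10.92
eef_pos: [0.5391, -0.2871, 0.2821]
tcp_rot: [1.0, 0.021, -0.001, -0.001]
ft_force: [0.3, -0.6, -1.8]
opening: 0.0431
```

Request:
apply_moves([
  {"turn": [0, 0, 0], "delta_pos": [-1.5, 4, -3], "gripper": 0.8},
  {"turn": [0, 0, 0], "delta_pos": [-1.5, 4, -3], "gripper": 0.8},
  {"turn": [0, 0, 0], "delta_pos": [-1.5, 4, -3], "gripper": 0.8},
  {"turn": [0, 0, 0], "delta_pos": [-1.5, 4, -3], "gripper": 0.8},
  {"turn": [0, 0, 0], "delta_pos": [0, 0, 0], "gripper": 0.8},
])

```text
clock: 11.55
eef_pos: [0.486, -0.4538, 0.4034]
tcp_rot: [1.0, 0.019, 0.001, 0.002]
ft_force: [0.0, 0.7, -3.1]
opening: 0.043
```

```bash
python3 - <<'E'
from h import *
s=st(); p=cams.camera('side'); save(p,'s2.png')
u,v=proj(p,s['eef_pos'])[0].astype(int); print(u,v,pt('holder_grip',p),pt('holder_seat',p))
x0=max(u-50,0);y0=max(v-45,0)
cv2.imwrite('pics/e.png',cv2.resize(p['frame'][y0:y0+110,x0:x0+100,::-1],None,fx=5.4,fy=5.4,interpolation=cv2.INTER_CUBIC)); print(x0,y0)
E
```

```text
t 11.55 pos [ 0.486  -0.4538  0.4034] rot [0.9998 0.0194 0.0009 0.002 ] F [ 0.039   0.6591 -3.0909] T [ 0.0155 -0.0503  0.0583] op 0.04302926454964098 q [-0.814   0.3702  1.0498 -0.0014  1.7175 -0.8529]
263 221 [(array([262.592, 221.08 ]), 0.69)] [(array([267.392, 239.   ]), 0.76), (array([307.072, 330.68 ]), 0.55)]
213 176
```

View pics/e.png

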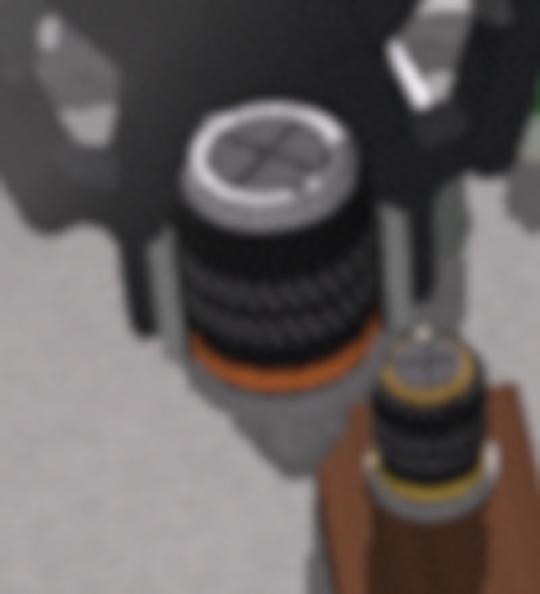

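No white line on the visible front half. Turning the holder to see its back.

Request:
apply_moves([
  {"turn": [0, 0, 0.185], "delta_pos": [0, 0, 0], "gripper": 0.8},
  {"turn": [0, 0, 0.185], "delta_pos": [0, 0, 0], "gripper": 0.8},
  {"turn": [0, 0, 0.185], "delta_pos": [0, 0, 0], "gripper": 0.8},
  {"turn": [0, 0, 0.185], "delta_pos": [0, 0, 0], "gripper": 0.8},
  {"turn": [0, 0, 0.185], "delta_pos": [0, 0, 0], "gripper": 0.8},
])

```text
clock: 12.32
eef_pos: [0.4871, -0.4478, 0.4]
tcp_rot: [0.903, -0.429, -0.002, -0.001]
ft_force: [-1.2, -0.3, -2.0]
opening: 0.0432
```

Request:
apply_moves([
  {"turn": [0, 0, 0.185], "delta_pos": [0, 0, 0], "gripper": 0.8},
  {"turn": [0, 0, 0.185], "delta_pos": [0, 0, 0], "gripper": 0.8},
  {"turn": [0, 0, 0.185], "delta_pos": [0, 0, 0], "gripper": 0.8},
  {"turn": [0, 0, 0.185], "delta_pos": [0, 0, 0], "gripper": 0.8},
  {"turn": [0, 0, 0.185], "delta_pos": [0, 0, 0], "gripper": 0.8},
])

```text
clock: 12.95
eef_pos: [0.4872, -0.4478, 0.4]
tcp_rot: [-0.617, 0.787, 0.002, 0.0]
ft_force: [-1.0, -0.2, -2.7]
opening: 0.0432
```

```bash
python3 - <<'E'
from h import *
s=st(); p=cams.camera('side'); save(p,'s3.png'); np.save('s3rz.npy',p['range_z'])
E
```

```text
t 12.95 pos [ 0.4872 -0.4478  0.4   ] rot [-0.6173  0.7867  0.0019  0.    ] F [-1.034  -0.1978 -2.6852] T [-0.0208 -0.0215  0.0392] op 0.043242041735901585 q [-0.8074  0.37    1.058   0.0005  1.7175  1.0036]
```

Request:
apply_moves([
  {"turn": [0, 0, 0.185], "delta_pos": [0, 0, 0], "gripper": 0.8},
  {"turn": [0, 0, 0.185], "delta_pos": [0, 0, 0], "gripper": 0.8},
  {"turn": [0, 0, 0.185], "delta_pos": [0, 0, 0], "gripper": 0.8},
  {"turn": [0, 0, 0.185], "delta_pos": [0, 0, 0], "gripper": 0.8},
  {"turn": [0, 0, 0.185], "delta_pos": [0, 0, 0], "gripper": 0.8},
])

```text
clock: 13.62
eef_pos: [0.4871, -0.4482, 0.4003]
tcp_rot: [-0.203, 0.979, 0.001, -0.001]
ft_force: [-0.1, 0.4, -2.8]
opening: 0.0424
```

Request:
apply_moves([
  {"turn": [0, 0, 0.185], "delta_pos": [0, 0, 0], "gripper": 0.8},
  {"turn": [0, 0, 0.185], "delta_pos": [0, 0, 0], "gripper": 0.8},
  {"turn": [0, 0, 0], "delta_pos": [0, 0, 0], "gripper": 0.8},
])

```text
clock: 14.0
eef_pos: [0.4871, -0.4485, 0.4006]
tcp_rot: [-0.023, 1.0, 0.001, -0.001]
ft_force: [-0.9, -0.1, -3.1]
opening: 0.0429
```

```bash
python3 - <<'E'
from h import *
s=st(); p=cams.camera('side'); save(p,'s4.png'); np.save('s4rz.npy',p['range_z'])
a=cv2.imread('pics/s3.png'); b=cv2.imread('pics/s4.png')
f=lambda i: cv2.resize(i[176:276,213:313],(400,400),interpolation=cv2.INTER_CUBIC)
cv2.imwrite('pics/f.png',np.hstack([f(a),f(b)]))
E
```

```text
t 14.0 pos [ 0.4871 -0.4485  0.4006] rot [-0.0226  0.9997  0.001  -0.0007] F [-0.9055 -0.1127 -3.0813] T [ 0.0199 -0.0033  0.0041] op 0.04292748052734707 q [-0.8081  0.3699  1.0567  0.0003  1.7176  2.2884]
```

View pics/f.png

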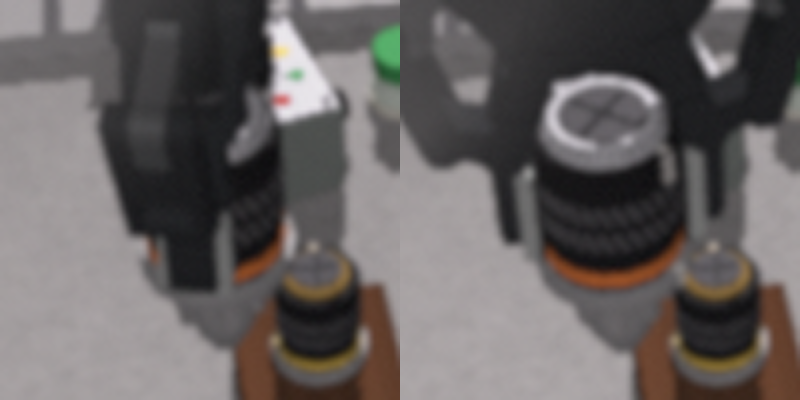

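Request:
apply_moves([
  {"turn": [0, 0, 0.15], "delta_pos": [0, 0, 0], "gripper": 0.8},
  {"turn": [0, 0, 0.15], "delta_pos": [0, 0, 0], "gripper": 0.8},
  {"turn": [0, 0, 0], "delta_pos": [5, 0, 0], "gripper": 0.8},
  {"turn": [0, 0, 0], "delta_pos": [5, 0, 0], "gripper": 0.8},
  {"turn": [0, 0, 0], "delta_pos": [0, 0, 0], "gripper": 0.8},
])

```text
clock: 14.68
eef_pos: [0.3871, -0.4222, 0.402]
tcp_rot: [0.129, 0.992, 0.001, -0.001]
ft_force: [0.3, -0.6, -1.7]
opening: 0.0429
```

```bash
python3 - <<'E'
from h import *
s=st(); M=R.from_quat(s['tcp_rot']).as_matrix(); print('yaw',np.degrees(np.arctan2(M[1,0],M[0,0])))
p=cams.camera('side'); save(p,'s5.png'); W=cloud(p)
c=np.array(s['eef_pos'])
m=(np.hypot(W[...,0]-c[0],W[...,1]-c[1])<.024)&(W[...,2]>c[2]+.012)&(W[...,2]<c[2]+.05)
q=W[m]; print('z pct',np.percentile(q[:,2]-c[2],[50,90,95,99]))
zt=np.percentile(q[:,2],95); q=q[q[:,2]>zt-.004]; r=cv2.minEnclosingCircle((q[:,:2]*1000).astype(np.float32)); print('bezel top',r,zt,'tcp',c)
for n in('holder_grip','holder_seat','bezel'): print(n,pt(n,p))
ax=np.array([r[0][0]/1000,r[0][1]/1000]); print('proj tcp',proj(p,c),'axis-tcp',ax-c[:2])
u,v=proj(p,c)[0].astype(int)
img=cv2.resize(p['frame'][v-45:v+55,u-50:u+50,::-1],(600,600),interpolation=cv2.INTER_CUBIC)
# overlay angle ticks on barrel top rim
for a in range(-120,31,15):
    X=[ax[0]+.022*np.cos(np.radians(a)),ax[1]+.022*np.sin(np.radians(a)),zt-.006]
    X2=[*X[:2],zt-.014]
    for Y,col in((X,(0,255,0)),(X2,(255,0,255))):
        a_,b_=(proj(p,Y)[0]-[u-50,v-45]+.5)*6-.5; cv2.circle(img,(int(a_),int(b_)),1,col,-1)
cv2.imwrite('pics/g.png',img); print(u,v)
E
```

```text
t 14.675 pos [ 0.3871 -0.4222  0.402 ] rot [ 0.1286  0.9917  0.0006 -0.0011] F [ 0.3114 -0.6277 -1.6673] T [ 0.0013 -0.0403 -0.0138] op 0.042869767525035345 q [-0.9021  0.2305  1.2552 -0.0008  1.6582  2.4973]
yaw 165.22737452463514
z pct [0.0255 0.0318 0.0456 0.0492]
bezel top ((388.4256286621094, -426.57806396484375), 22.968442916870117) 0.44755917562679604 tcp [ 0.3871 -0.4222  0.402 ]
holder_grip [(array([182.208, 213.48 ]), 0.64)]
holder_seat [(array([187.712, 233.32 ]), 0.57)]
bezel [(array([177.728, 199.   ]), 0.56), (array([251.584, 123.72 ]), 0.37)]
proj tcp [[182.7026 212.8927]] axis-tcp [ 0.0014 -0.0043]
182 212
```

View pics/g.png

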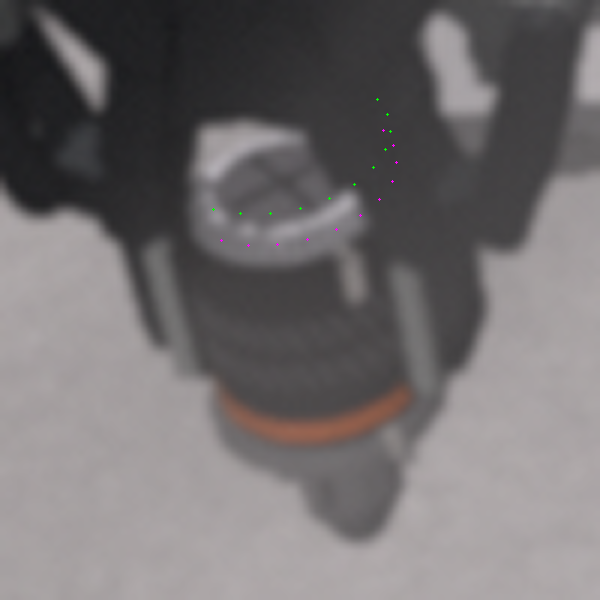

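The white line shows clearly now: on the barrel at crop (348–355, 250–300), and again on the flange at (397,440). I'll get the axis and the line's angle numerically.

```bash
cat > ang.py <<'E'
from h import *
from scipy.optimize import least_squares, brentq
s=st(); M=R.from_quat(s['tcp_rot']).as_matrix(); yaw=np.degrees(np.arctan2(M[1,0],M[0,0]))
p=cams.camera('side'); W=cloud(p); c=np.array(s['eef_pos']); u0,v0=proj(p,c)[0].astype(int)
hsv=cv2.cvtColor(p['frame'],cv2.COLOR_RGB2HSV); g=p['frame'].min(-1).astype(float)
near=np.hypot(W[...,0]-c[0],W[...,1]-c[1])<.03
og=near&(hsv[...,0]<14)&(hsv[...,1]>100)
q=W[og]; print('orange n',len(q),'z-tcp',np.median(q[:,2])-c[2])
f=least_squares(lambda a:np.hypot(q[:,0]-a[0],q[:,1]-a[1])-.022,c[:2],loss='soft_l1',f_scale=.001)
print('axis from orange',f.x,'rms',np.sqrt(np.mean(f.fun**2)))
b=W[near&(np.abs(W[...,2]-c[2]-.0)<.018)&(hsv[...,2]<75)]
# barrel: points facing camera between fingers
d=(b[:,:2]-c[:2])@M[:2,0]; b=b[np.abs(d)<.017]
f2=least_squares(lambda a:np.hypot(b[:,0]-a[0],b[:,1]-a[1])-.022,c[:2],loss='soft_l1',f_scale=.001)
print('axis from barrel',f2.x,len(b),'tcp',c[:2])
Mx,t=RT(p); cam=-Mx.T@t
def ang(u,v,ax,r):
    d=Mx.T@np.array([(u-p['cx'])/p['fx'],(v-p['cy'])/p['fy'],1])
    A=d[:2]@d[:2];B=2*d[:2]@(cam[:2]-ax);C=(cam[:2]-ax)@(cam[:2]-ax)-r*r;D=B*B-4*A*C
    if D<0: return None
    X=cam+d*(-B-np.sqrt(D))/2/A; return np.degrees(np.arctan2(X[1]-ax[1],X[0]-ax[0])),X[2]-c[2]
for ax in(f.x,f2.x,c[:2]):
    for (ua,ub,va,vb,r) in((186,195,210,217,.022),(193,203,236,245,.025)):
        w=g[va:vb+1,ua:ub+1]; 
        if r==.022:
            o=[]
            for k,row in enumerate(w):
                ww=np.clip(row-row.min()-.4*np.ptp(row),0,None); o.append(ang((ww*np.arange(ua,ub+1)).sum()/ww.sum(),va+k,ax,r))
            print([(round(x[0],1),round(x[1],4)) for x in o if x])
        else: print(np.round(w).astype(int) if ax is f.x else '', ang(198,240.2,ax,r))
print('yaw',yaw)
E
python3 ang.py
```

```text
t 14.875 pos [ 0.3911 -0.4244  0.4018] rot [ 0.1287  0.9917 -0.0001  0.0004] F [ 0.5621  0.0766 -1.9543] T [ 0.0229 -0.04    0.0268] op 0.043033915330939906 q [-0.8996  0.2355  1.2488  0.0004  1.6565  2.5001]
orange n 63 z-tcp -0.021173327401624698
axis from orange [ 0.3913 -0.4262] rms 0.0006945554493333197
axis from barrel [ 0.3916 -0.4258] 156 tcp [ 0.3911 -0.4244]
[(np.float64(-56.1), np.float64(0.0221)), (np.float64(-54.8), np.float64(0.0202)), (np.float64(-54.1), np.float64(0.0185)), (np.float64(-54.7), np.float64(0.017)), (np.float64(-55.0), np.float64(0.0155)), (np.float64(-55.1), np.float64(0.0139)), (np.float64(-55.3), np.float64(0.0124)), (np.float64(-56.0), np.float64(0.0109))]
[[ 70  70  69  71  70  68  68  69  74  83  92]
 [ 72  71  73  71  71  71  73  77  84  94  98]
 [ 73  73  72  71  73  79  89  98 101 100  99]
 [ 74  73  74  77  84  96 110 119 116 108 101]
 [ 77  80  84  89  98 107 120 128 126 113 104]
 [ 90  93  96 100 104 109 119 129 128 118 111]
 [100 102 105 106 106 107 115 124 128 121 118]
 [106 107 106 106 104 104 109 119 124 121 121]
 [109 107 105 104 101 101
[... 251 characters left out ...]
.0183)), (np.float64(-55.7), np.float64(0.0169)), (np.float64(-56.0), np.float64(0.0153)), (np.float64(-56.1), np.float64(0.0138)), (np.float64(-56.3), np.float64(0.0122)), (np.float64(-57.0), np.float64(0.0107))]
 (np.float64(-62.89218569117534), np.float64(-0.02453429607825064))
[(np.float64(-56.6), np.float64(0.0207)), (np.float64(-55.2), np.float64(0.0188)), (np.float64(-54.5), np.float64(0.017)), (np.float64(-55.2), np.float64(0.0156)), (np.float64(-55.5), np.float64(0.0141)), (np.float64(-55.6), np.float64(0.0125)), (np.float64(-55.8), np.float64(0.0109)), (np.float64(-56.5), np.float64(0.0094))]
 (np.float64(-62.47912416379911), np.float64(-0.02593027630122391))
yaw 165.21327463379043
```

Request:
apply_moves([
  {"turn": [0, 0, -0.185], "delta_pos": [0, 0, 0], "gripper": 0.8},
  {"turn": [0, 0, -0.185], "delta_pos": [0, 0, 0], "gripper": 0.8},
  {"turn": [0, 0, -0.185], "delta_pos": [0, 0, 0], "gripper": 0.8},
  {"turn": [0, 0, -0.185], "delta_pos": [0, 0, 0], "gripper": 0.8},
  {"turn": [0, 0, -0.185], "delta_pos": [0, 0, 0], "gripper": 0.8},
])

```text
clock: 15.55
eef_pos: [0.3914, -0.4246, 0.4013]
tcp_rot: [-0.33, 0.944, 0.0, 0.0]
ft_force: [0.6, -0.4, -2.7]
opening: 0.0433
```

Request:
apply_moves([
  {"turn": [0, 0, -0.185], "delta_pos": [0, 0, 0], "gripper": 0.8},
  {"turn": [0, 0, -0.185], "delta_pos": [0, 0, 0], "gripper": 0.8},
  {"turn": [0, 0, -0.185], "delta_pos": [0, 0, 0], "gripper": 0.8},
  {"turn": [0, 0, -0.061], "delta_pos": [0, 0, 0], "gripper": 0.8},
  {"turn": [0, 0, 0], "delta_pos": [0, 0, 0], "gripper": 0.8},
])

```text
clock: 16.18
eef_pos: [0.3912, -0.4245, 0.4013]
tcp_rot: [-0.598, 0.802, 0.0, 0.0]
ft_force: [-0.5, 0.1, -3.0]
opening: 0.0432
```

```bash
python3 - <<'E'
from h import *
plan((.484,.228,.28),-106.5)
E
```

```text
t 16.175 pos [ 0.3912 -0.4245  0.4013] rot [-0.5978  0.8017  0.0002  0.    ] F [-0.5125  0.0885 -3.0175] T [-0.0217  0.0171  0.0182] op 0.0431649917160464 q [-0.8994  0.2365  1.2486  0.0001  1.6569  0.9607]
yaw -106.58073800474472 turn -0.0014091440142861124 shift cm [-65.1981   9.6344  12.158 ] tilt axis z [-0.0002  0.0004 -1.    ]
```

Request:
apply_moves([
  {"turn": [0, 0, 0], "delta_pos": [-5.43, 0.8, 1], "gripper": 0.8},
  {"turn": [0, 0, 0], "delta_pos": [-5.43, 0.8, 1], "gripper": 0.8},
  {"turn": [0, 0, 0], "delta_pos": [-5.43, 0.8, 1], "gripper": 0.8},
  {"turn": [0, 0, 0], "delta_pos": [-5.43, 0.8, 1], "gripper": 0.8},
  {"turn": [0, 0, 0], "delta_pos": [-5.43, 0.8, 1], "gripper": 0.8},
])

```text
clock: 16.8
eef_pos: [0.4303, -0.151, 0.3517]
tcp_rot: [-0.597, 0.802, -0.0, 0.0]
ft_force: [0.5, 0.7, -1.9]
opening: 0.0434
```

Request:
apply_moves([
  {"turn": [0, 0, 0], "delta_pos": [-5.43, 0.8, 1], "gripper": 0.8},
  {"turn": [0, 0, 0], "delta_pos": [-5.43, 0.8, 1], "gripper": 0.8},
  {"turn": [0, 0, 0], "delta_pos": [-5.43, 0.8, 1], "gripper": 0.8},
  {"turn": [0, 0, 0], "delta_pos": [-5.43, 0.8, 1], "gripper": 0.8},
  {"turn": [0, 0, 0], "delta_pos": [-5.43, 0.8, 1], "gripper": 0.8},
])

```text
clock: 17.42
eef_pos: [0.4696, 0.1211, 0.3017]
tcp_rot: [-0.597, 0.802, -0.0, 0.0]
ft_force: [0.8, -0.4, -2.0]
opening: 0.0432
```

Request:
apply_moves([
  {"turn": [0, 0, 0], "delta_pos": [-5.43, 0.8, 1], "gripper": 0.8},
  {"turn": [0, 0, 0], "delta_pos": [-5.43, 0.8, 1], "gripper": 0.8},
  {"turn": [0, 0, 0], "delta_pos": [0, 0, 0], "gripper": 0.8},
  {"turn": [0, 0, 0], "delta_pos": [0, 0, 0], "gripper": 0.8},
])

```text
clock: 17.92
eef_pos: [0.4847, 0.2278, 0.2814]
tcp_rot: [-0.598, 0.802, -0.0, -0.001]
ft_force: [0.8, -0.5, -2.2]
opening: 0.043
```

```bash
python3 - <<'E'
from h import *
plan((.484,.228,.26),-106.5)
s=robot.sense(); c=np.array(s['eef_pos']); M=R.from_quat(s['tcp_rot']).as_matrix()
p=cams.camera('side'); save(p,'s6.png'); W=cloud(p)
for n in('holder_grip','holder_seat','nose'): print(n,pt(n,p))
print('proj tcp',proj(p,c-[0,0,.003]),proj(p,c-[0,0,.033]),'nose',proj(p,(.4845,.2265,.14)))
hsv=cv2.cvtColor(p['frame'],cv2.COLOR_RGB2HSV)
from scipy.optimize import least_squares
near=np.hypot(W[...,0]-c[0],W[...,1]-c[1])<.03
q=W[near&(hsv[...,0]<14)&(hsv[...,1]>100)]
f=least_squares(lambda a:np.hypot(q[:,0]-a[0],q[:,1]-a[1])-.022,c[:2],loss='soft_l1',f_scale=.001); print('axis orange',len(q),f.x)
nz=W[(np.hypot(W[...,0]-.4845,W[...,1]-.2265)<.036)&(W[...,2]>.118)&(W[...,2]<.132)]
f=least_squares(lambda a:np.hypot(nz[:,0]-a[0],nz[:,1]-a[1])-.031,[.4845,.2265],loss='soft_l1',f_scale=.001); print('nose side circle',len(nz),f.x)
E
```

```text
t 17.925 pos [0.4847 0.2278 0.2814] rot [-0.5978  0.8016 -0.0002 -0.0006] F [ 0.8155 -0.5354 -2.1623] T [ 0.0207 -0.0033 -0.0461] op 0.043039893620956324 q [ 0.3609  0.2334  1.547  -0.0006  1.3622  2.2211]
yaw -106.56918790623484 turn -0.0012075567663591554 shift cm [0.0017 0.0708 2.1449] tilt axis z [-0.0008 -0.001  -1.    ]
holder_grip [(array([249.6 ,  68.28]), 0.9), (array([251.712, 121.   ]), 0.65)]
holder_seat [(array([249.216,  81.   ]), 0.78)]
nose [(array([254.016, 119.8  ]), 0.77), (array([272.832, 216.4  ]), 0.2)]
proj tcp [[247.8755  70.6706]] [[248.9637  82.0221]] nose [[252.5757 120.508 ]]
axis orange 16 [0.4833 0.2246]
nose side circle 175 [0.4853 0.2271]
```

Request:
apply_moves([
  {"turn": [0, 0, 0], "delta_pos": [-0.15, -0.05, 3], "gripper": 0.8},
  {"turn": [0, 0, 0], "delta_pos": [0, 0, 3], "gripper": 0.8},
  {"turn": [0, 0, 0], "delta_pos": [0, 0, 1], "gripper": 0.8},
  {"turn": [0, 0, 0], "delta_pos": [0, 0, 0.6], "gripper": 0.8},
  {"turn": [0, 0, 0], "delta_pos": [0, 0, 0.5], "gripper": 0.8},
])

```text
clock: 18.75
eef_pos: [0.4865, 0.2289, 0.2016]
tcp_rot: [-0.597, 0.802, -0.0, 0.001]
ft_force: [-0.3, -1.0, -2.0]
opening: 0.0435
```

Request:
apply_moves([
  {"turn": [0, 0, 0], "delta_pos": [0, 0, 0], "gripper": 0.8},
  {"turn": [0, 0, 0], "delta_pos": [0, 0, 0], "gripper": 0.8},
])

```text
clock: 19.0
eef_pos: [0.486, 0.2291, 0.2015]
tcp_rot: [-0.597, 0.802, -0.0, 0.001]
ft_force: [-0.5, -0.5, -3.3]
opening: 0.0433
```

```bash
python3 - <<'E'
from h import *
plan((.4855,.2292,.19),-106.5)
E
```

```text
t 19.0 pos [0.486  0.2291 0.2015] rot [-0.5975  0.8019 -0.0002  0.0006] F [-0.4639 -0.5083 -3.2663] T [-0.0371  0.017  -0.0444] op 0.04331218472598162 q [ 0.3618  0.3032  1.6639 -0.      1.1732  2.2227]
yaw -106.61900837127816 turn -0.002077087916239671 shift cm [0.004  0.0562 1.1455] tilt axis z [ 0.0012  0.0005 -1.    ]
```

Request:
apply_moves([
  {"turn": [0, 0, 0], "delta_pos": [0, 0, 0.4], "gripper": 0.8},
  {"turn": [0, 0, 0], "delta_pos": [0, 0, 0.3], "gripper": 0.8},
  {"turn": [0, 0, 0], "delta_pos": [0, 0, 0], "gripper": 0.8},
])

```text
clock: 19.38
eef_pos: [0.4849, 0.2295, 0.1934]
tcp_rot: [-0.597, 0.802, 0.001, -0.0]
ft_force: [-2.5, 3.9, -1.8]
opening: 0.0431
```

Request:
apply_moves([
  {"turn": [0, 0, 0], "delta_pos": [0, 0, 0.3], "gripper": 0.8},
  {"turn": [0, 0, 0], "delta_pos": [0, 0, 0.3], "gripper": 0.8},
  {"turn": [0, 0, 0], "delta_pos": [0, 0, 0], "gripper": 0.8},
])

```text
clock: 19.75
eef_pos: [0.485, 0.2295, 0.1874]
tcp_rot: [-0.597, 0.802, 0.001, -0.0]
ft_force: [-3.4, 4.1, -1.5]
opening: 0.0428
```

```bash
python3 - <<'E'
from h import *
plan((.4855,.2292,.173),-106.5)
E
```

```text
t 19.75 pos [0.485  0.2295 0.1874] rot [-0.5974  0.802   0.0008 -0.0002] F [-3.4211  4.1274 -1.4551] T [0.8981 0.6294 0.0156] op 0.042846524780091 q [0.3622 0.3176 1.6828 0.0017 1.1421 2.2227]
yaw -106.63698984396247 turn -0.002390923818938337 shift cm [ 0.0144 -0.0571  1.4406] tilt axis z [-0.0013  0.0011 -1.    ]
```

It's below the unmeshed stop height (flange about 14 mm above the nose) with no axial force, so the splines are meshing. I'll ease the side load and continue.

Request:
apply_moves([
  {"turn": [0, 0, 0], "delta_pos": [-0.08, 0.12, 0], "gripper": 0.8},
  {"turn": [0, 0, 0], "delta_pos": [0, 0, 0.3], "gripper": 0.8},
  {"turn": [0, 0, 0], "delta_pos": [0, 0, 0.3], "gripper": 0.8},
  {"turn": [0, 0, 0], "delta_pos": [0, 0, 0.3], "gripper": 0.8},
  {"turn": [0, 0, 0], "delta_pos": [0, 0, 0], "gripper": 0.8},
], squeeze=70)

```text
clock: 20.38
eef_pos: [0.4848, 0.2298, 0.179]
tcp_rot: [-0.597, 0.802, -0.0, 0.0]
ft_force: [-2.4, 0.4, 1.5]
opening: 0.0428
```

Request:
apply_moves([
  {"turn": [0, 0, 0], "delta_pos": [0, 0, 0.3], "gripper": 0.8},
  {"turn": [0, 0, 0], "delta_pos": [0, 0, 0.3], "gripper": 0.8},
  {"turn": [0, 0, 0], "delta_pos": [0, 0, 0], "gripper": 0.8},
])

```text
clock: 20.75
eef_pos: [0.4849, 0.2298, 0.1736]
tcp_rot: [-0.597, 0.802, -0.0, 0.0]
ft_force: [-3.4, 0.7, 5.8]
opening: 0.043
```

```bash
python3 - <<'E'
from h import *
plan((.485,.2295,.173),-106.5)
E
```

```text
t 20.75 pos [0.4849 0.2298 0.1736] rot [-0.5975  0.8019 -0.0003  0.0003] F [-3.3801  0.7469  5.7531] T [0.0721 0.6927 0.0183] op 0.042993754573734215 q [ 0.3641  0.3318  1.7016 -0.0004  1.1075  2.2252]
yaw -106.62214221283057 turn -0.0021317837695650674 shift cm [ 0.0276 -0.0219  0.0572] tilt axis z [ 0.0008 -0.0001 -1.    ]
```

Request:
apply_moves([
  {"turn": [0, 0, 0], "delta_pos": [0, 0.08, 0.3], "gripper": 0.8},
  {"turn": [0, 0, 0], "delta_pos": [0, 0, 0.2], "gripper": 0.8},
  {"turn": [0, 0, 0], "delta_pos": [0, 0, 0], "gripper": 0.8},
])

```text
clock: 21.12
eef_pos: [0.4848, 0.2299, 0.1729]
tcp_rot: [-0.598, 0.802, -0.001, 0.002]
ft_force: [-9.4, -3.2, 33.0]
opening: 0.0427
```

Request:
apply_moves([
  {"turn": [0, 0, 0], "delta_pos": [0, 0, 0.2], "gripper": 0.8},
  {"turn": [0, 0, 0], "delta_pos": [0, 0, 0.2], "gripper": 0.8},
  {"turn": [0, 0, 0], "delta_pos": [0, 0, 0], "gripper": 0.8},
])

```text
clock: 21.5
eef_pos: [0.4849, 0.2299, 0.1728]
tcp_rot: [-0.598, 0.802, -0.002, 0.003]
ft_force: [-17.7, -6.1, 59.0]
opening: 0.0427
```

```bash
python3 - <<'E'
from h import *
plan((.485,.2295,.170),-106.5)
E
```

```text
t 21.5 pos [0.4849 0.2299 0.1728] rot [-0.5977  0.8017 -0.0017  0.003 ] F [-17.7413  -6.124   58.9848] T [-1.5716  3.1469 -0.0977] op 0.0426749798416268 q [ 0.3651  0.3302  1.7069 -0.0018  1.0978  2.2263]
yaw -106.59199899609037 turn -0.0016056853903063082 shift cm [ 0.0342 -0.0224  0.2754] tilt axis z [ 0.0069  0.0009 -1.    ]
```

Request:
apply_moves([
  {"turn": [0, 0, 0], "delta_pos": [0, 0, -0.3], "gripper": 0.8},
  {"turn": [0, 0, 0], "delta_pos": [0, 0, -0.2], "gripper": 0.8},
  {"turn": [0, 0, 0], "delta_pos": [0, 0, 0], "gripper": 0.8},
  {"turn": [0, 0, 0], "delta_pos": [0, 0, 0], "gripper": 0.8},
  {"turn": [0, 0, 0], "delta_pos": [0, 0, 0], "gripper": 0.8},
])

```text
clock: 22.12
eef_pos: [0.4848, 0.2299, 0.1729]
tcp_rot: [-0.598, 0.802, -0.001, 0.002]
ft_force: [-8.3, -2.4, 26.4]
opening: 0.0429
```

```bash
python3 - <<'E'
from h import *
st(); p=cams.camera('side'); W=cloud(p); save(p,'s7.png')
m=(np.abs(W[...,0]-.511)<.03)&(np.abs(W[...,1]-.005)<.03)&(W[...,2]>.09)&(W[...,2]<.105)
print('bar',cv2.minAreaRect((W[m][:,:2]*1000).astype(np.float32)))
for n in('holder_seat','holder_grip'): print(n,pt(n,p))
print('nose px',proj(p,(.4849,.2275,.14)))
cv2.imwrite('pics/k.png',cv2.resize(p['frame'][50:350,180:480,::-1],(600,600),interpolation=cv2.INTER_CUBIC))
E
```

```text
t 22.125 pos [0.4848 0.2299 0.1729] rot [-0.5975  0.8018 -0.0011  0.0017] F [-8.2851 -2.4399 26.3665] T [-0.7232  1.5381 -0.0568] op 0.04285456076172744 q [ 0.3649  0.3313  1.7047 -0.0014  1.1017  2.2262]
bar ((513.52587890625, 4.241931915283203), (15.390646934509277, 44.279685974121094), 82.93733978271484)
holder_seat [(array([254.4, 119. ]), 0.47)]
holder_grip [(array([252.928, 110.28 ]), 0.65)]
nose px [[252.7106 120.2976]]
```

View pics/k.png

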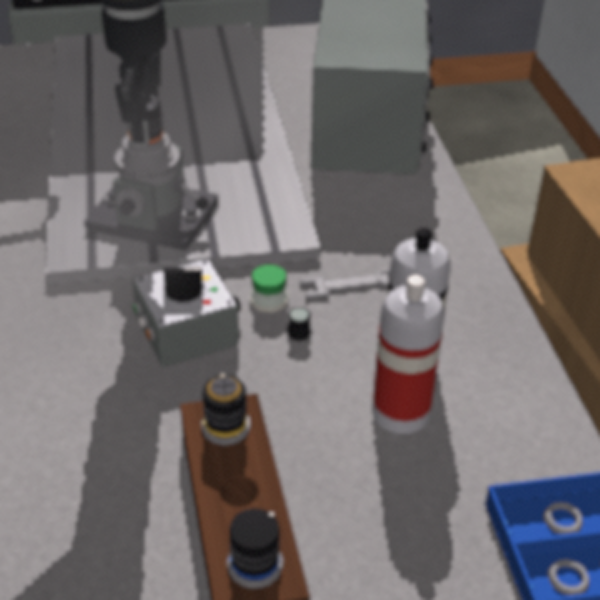

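The holder sits on the nose at (150,150) with its orange band at face level. The selector bar is at about −6°, which is green, and the bystanders haven't moved. Handing in.

```bash
python3 -c "
from h import *
print(robot.hand_in()); st()"
```

```text
the job is handed in; nothing more can be done
None
the job is handed in; nothing more can be done
```

I turned the selector from yellow to green, lifted the orange-banded holder out of the rack by its barrel, and meshed it in the spindle nose. I then pushed it home and handed in while still gripping and pressing it. The hand-in gives no verdict, so these are my own last checks, at about 22 s of the 58 s allowed:

- **Seating:** the tool stopped hard at 0.1729 m. That is the height expected for the flange flush on the nose, from the grip height in the rack. It stayed there while the push rose to 59 N, and I eased that to about 26 N for the hand-in. The tool's tilt was about 0.004 rad.
- **Grip:** the opening was 42.9 mm on the 44 mm barrel, with a 70 N squeeze set and no sign of slip.
- **Selector:** the side camera read the bar at about −5.4° and later −7°, against −5° for green. That is inside the 0.15 rad tolerance.
- **Bystanders:** the last picture showed no visible change. I did not measure their positions.

**Disagreement:** the cameras and the arm's own position readings differed by about 1 to 3 mm in y. I trusted what the arm felt at the nose. About 8 N of side force remained in the final pose.

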